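Bring the hanging drain basket to rest over the oven dish

ROBOT

A 6-joint arm with a two-finger parallel gripper is mounted at the origin on the work surface. World frame = base frame: x ahead of the robot, y to its left, z up, the work surface at z = 0. Lengths are in m, angles in rad, forces in N, time in s.
With the tool pointing down it reaches from about 0.25 to 0.725 m from the base axis. Payload 4 kg.
Tool frame: the origin (TCP) lies between the finger pads, 19 mm behind the fingertips; this is the grasp point; z points along the fingers, y is the line along which they close (so a half turn about z gives the same grasp; the last joint's range is limited). The gripper opens to 85 mm and grips with 20 to 120 N. Pads are 22 mm wide; open, the fingers measure 114 mm over their backs; the gripper's body (76 mm by 85 mm) begins 54 mm behind the grasp point. The pads swing forward as they close: fully open they stand 13 mm farther back than shut.
Start: joints at [-1.196, 0.241, 0.005, 1.335, 0, 1.571], TCP at [0.183, -0.465, 0.25] pointing down, gripper open.
Joint ranges: [-2.72, 2.72], [-1.05, 1.87], [-1.09, 1.28], [-1.99, 2.15], [-1.42, 1.44], [-3.14, 3.14]. Speed limits (rad/s): [2.79, 2.79, 3.14, 3.14, 3.14, 3.14].

INTERFACE

Orientations are given as a unit quaternion [x, y, z, w].
In Python, from workcell import monitor, viewer, job gives the robot as it stands.
- The arm moves only by the tool arm_command, never from a script. Its argument "increments" is a list of rows, each an object of numbers: "dx", "dy", "dz": the shift along the tool's x, y, z in cm; "wx", "wy", "wz": the turn, a rotation vector about the tool's x, y, z in rad; "grip": the finger opening in cm, from 0 to 8.54. In form: [{"dx": .., "dy": .., "dz": .., "wx": .., "wy": .., "wz": .., "grip": ..}, ...]. A call has 1 to 10 rows; each row is the pose to reach, as a shift and turn from the pose commanded when the call began, along the tool's axes at that moment; what a row does not reach only later rows make up. A row lasts 1/10 s, in which the tool goes at most 50 mm and 8.59 degrees, less where a joint would pass 70% of its speed; a pose out of reach is approached as far as the arm can. A call with a gripper value outside its range is refused whole. The fingers move at their own pace and stop on an object; the grip force is fixed at half the most. Time passes only in rows, so rows that repeat a pose let the fingers close. It gives the time, the measured TCP pose, the force, the opening and the grip force at its end, in the units of the state.
- monitor.get_obs(): the state, without advancing time (a new reading comes with each control period).
- viewer.camera(name): name is "scene" or "side" or "wrist"; returns (picture, depth): 384x512x3 uint8, red, green, blue; 384x512 float32, m along the optical axis (not along the pixel's ray), 0 where there is no reading.
- viewer.get_calibration(name): a dict with "fovy" (degrees; the focal length in pixels is half the picture's height over the tangent of half this angle, whatever the lens; pixels are square), "cx", "cy" (the principal point, pixels), "view" (4x4, takes a point from world to camera coordinates). Camera axes: x right, y up, looking along -z (the intrinsics and any distortion apply to the point x, -y, -z); pixel columns grow to the right and rows downward; lengths in m; the calibration is good to about 2 mm. The wrist camera is an equidistant fisheye: a pixel r from the principal point sees the ray r / f radians off the axis. A picture is of the moment at which its call begins: read the wrist's pose just before it. get_calibration takes no time and is no camera call; for the wrist camera it gives the pose at the moment of the call.
- job.job_done(): hands the job in; it is judged then, once.
The state is a dict: "clock": time; "joint_pos": joint angles; "joint_vel": joint speeds; "tau": joint torques, N m; "eef_pos": TCP position; "tool_rot": TCP orientation; "ft_force": force on the tool from outside, world axes, zero at the start; "ft_torque": the same for the moment, N m; "grip_width": finger opening in m; "grasp_force": force on a finger pad.
Only numpy, scipy, OpenCV 4.12 (cv2) and the standard library are available. Lean on these libraries where they do the work, as an engineer would, in place of code of your own. Each camera call takes 0.05 s, during which the arm holds its last target. There are 200 camera calls.

TASK

Take the orange knob of the carriage and roll the hanging draining basket along its rail, gently off the parking catch, until it hangs centred over the glass oven dish. The catch lets go with a jerk, so steady the basket by moving the carriage until it hangs still there for at least four seconds, and finish with the knob released. Do not touch the basket itself, never let it swing beyond about 0.5 rad so that the courgettes tumble out, and leave the other things on the worktop where they are.

Things in the scene. Friction and masses are not known exactly. Their poses are not given: they have to be found in the camera images.
- rail: Fixed overhead rail: a round steel bar (18 mm thick) 255 mm above the worktop between two steel posts with black feet (160 x 50 mm). Origin on the worktop below the bar's middle; y axis along the bar, posts at y = +430 and -430 mm; z up. Moved and turned a little (up to 0.12 rad) in every run. The carriage starts near the +y post.
- carriage (a joint): Position of the black carriage (46 x 60 x 36 mm) along the bar, m, 0 to 0.40 between end stops. It grows towards the rail's -y: the carriage is at rail y = 0.190 m minus this value. Runs with about 1.5 N dry friction plus 4 N s/m and stays where it is left; moving mass 0.4 kg. The swing is too weak to move it.
- knob (a point): Orange knob to take hold of, on top of the carriage: 30 x 30 mm square, sides along the rail's x and y, its top 324 mm and its foot (top of the carriage) 273 mm above the worktop. This point is on its axis, 300 mm above the worktop, a good TCP height. Pinch it from above, fingers closing along the rail's y.
- pivot (a point): The free pivot pin (axis along the rail's x) under the carriage on which the basket swings, 215 mm above the worktop, straight under the knob.
- yoke (a joint): Swing angle of the basket about the pivot, rad; 0 = level, positive = underside swung to the rail's +y (lagging as the carriage moves to -y; the +y end is up). Hardly any damping: it swings on for minutes. With u = carriage, LEFF * swing'' = u'' - 9.81 * swing, LEFF about 0.58 m (0.53 to 0.61 with the load), period about 1.5 s. Starts at 0.
- basket: Perforated steel draining basket, 360 mm along the rail, 110 wide, 43 high, black rim, hung on the pivot by two dark straps; 0.2 kg, plus a dark-green courgette half fixed across each end (together 0.36 kg, varies by a third). Origin on the pivot axis; underside 58 mm, rim 15 mm below it. On its +x side a red tail pin (10 mm thick, along x) sits 75 mm straight below the pivot.
- basket_left (a point): Middle of the basket's end rim towards the rail's +y: 180 mm along y from the pivot and 15 mm below it when level.
- basket_right (a point): Middle of the basket's end rim towards the rail's -y: 180 mm from the pivot and 15 mm below it when level.
- catch (a point): Red parking catch: fixed round peg (10 mm thick, along rail x) on a thin post, 80 mm below pivot height, at rail y = +115 mm. The tail pin meets it at carriage about 0.067 and is held back, tilting the basket, until at about 0.10 the pin slips over it at +0.3 to +0.4 rad and the basket swings free. Cross it at 0.1 m/s or slower: faster throws the basket over. No way round it.
- dish: Glass oven dish with teal rim, fixed, 400 mm long (along the rail) x 170 mm x 55 mm high, end handles, standing on the worktop under the rail: the target. Origin at its middle on the worktop, axes as those of the rail. It is centred under the bar at rail y between -10 and -150 mm.
- jug: Bystander: small glass measuring jug (110 mm wide, 100 mm high) beyond the rail; origin under its middle.
- grater: Bystander: steel box grater with black top and foot, 190 mm high, beyond the rail.
- bowl: Bystander: white bowl, 140 mm wide, 60 mm high, beyond the rail.

How it is judged:
By the outcome, as a careful person would: the job done as asked, in the order asked, and still so for the second after the job is handed in, with the robot touching nothing.
It also fails if it takes over 45 s, if anything falls off the work surface, if the arm or the gripper's body presses on something with over 40 N, if the wrist force passes 120 N, or if a joint passes its speed limit or range.

## Working session

There is one attempt and no reset: what is moved stays moved. The work goes in short steps, Python scripts to look and compute and a tool call to move; the robot and the scene stay as the last step left them, time stands still between calls to the robot, and variables do not carry over. Pictures are saved under pics/ and viewed, at most 10 in all, crops included, and the job is handed in when it is done.

Besides the shell and the picture viewer there is one more tool, called after "Call:" as name(argument=value, ...) on one line, values as JSON. arm_command: Moves the arm, as the interface text tells. Its arguments: {"type":"object","properties":{"increments":{"type":"array","items":{"type":"object","properties":{"dx":{"type":"number"},"dy":{"type":"number"},"dz":{"type":"number"},"wx":{"type":"number"},"wy":{"type":"number"},"wz":{"type":"number"},"grip":{"type":"number"}}}}},"required":["increments"]}

```bash
ls; mkdir -p pics; cat > h.py <<'E'
import numpy as np, cv2
from workcell import monitor, viewer, job
def shot(n):
    cal=viewer.get_calibration(n); im,d=viewer.camera(n); return cal,im,d
def world(cal,d,us,vs):
    f=192/np.tan(np.radians(cal['fovy'])/2); z=d[vs,us]
    P=np.stack([(us-cal['cx'])/f*z,-(vs-cal['cy'])/f*z,-z,np.ones_like(z)])
    return (np.linalg.inv(cal['view'])@P)[:3].T
E
python3 - <<'E'
from h import *
ims=[]
for n in ['scene','side']:
    cal,im,d=shot(n); ims.append(im); print(n,cal); np.savez(f'{n}0.npz',im=im,d=d)
    cv2.imwrite(f'pics/{n}0.png',im[:,:,::-1])
o=monitor.get_obs(); print(o['clock'],o['eef_pos'],o['tool_rot'],o['grip_width'])
E
```

```text
pics
scene {'fovy': 57.78590552289427, 'cx': 258.5533134439502, 'cy': 185.95050358835752, 'view': array([[ 0.05545412,  0.99846009, -0.00151612, -0.1003108 ],
       [-0.7526843 ,  0.04280143,  0.65698887,  0.33625518],
       [ 0.65604206, -0.03529158,  0.75389875, -1.37551943],
       [ 0.        ,  0.        ,  0.        ,  1.        ]])}
side {'fovy': 52.16688552220384, 'cx': 249.0055862302702, 'cy': 200.26991222189332, 'view': array([[-7.67126692e-01, -6.41494895e-01, -9.68840642e-04,
         5.14165635e-01],
       [ 3.75732481e-01, -4.50539860e-01,  8.09838834e-01,
        -3.72518127e-01],
       [-5.19943979e-01,  6.20884961e-01,  5.86651621e-01,
        -7.71277807e-01],
       [ 0.00000000e+00,  0.00000000e+00,  0.00000000e+00,
         1.00000000e+00]])}
0.1 [ 0.18286317 -0.46478044  0.24920266] [ 9.82485492e-01  1.86336643e-01 -1.83143810e-04 -9.37912326e-04] 0.0853119436576419
```

View pics/scene0.png

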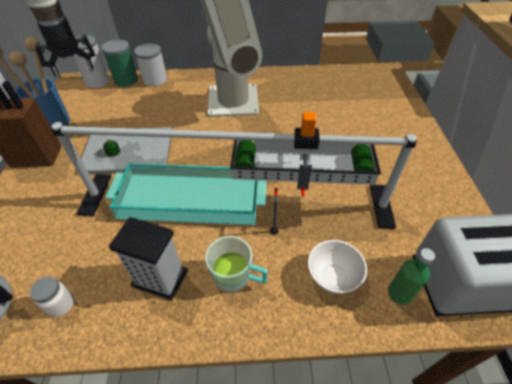

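View pics/side0.png

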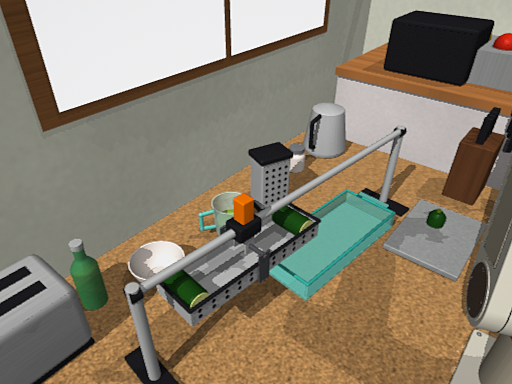

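The scene view shows the orange knob at (309,125), the bar from (58,130) to (410,141), the teal dish around (188,193), and the catch peg at (276,190). The side view shows the knob at (243,208) and the dish around (340,240). Next I'll measure these.

```bash
cat > m.py <<'E'
from h import *
np.set_printoptions(precision=4,suppress=True)
def ray(cal,u,v,z):
    f=192/np.tan(np.radians(cal['fovy'])/2); M=np.linalg.inv(cal['view'])
    D=M[:3,:3]@np.stack([(u-cal['cx'])/f,-(v-cal['cy'])/f,-np.ones_like(u)]); C=M[:3,3:]
    return (C+D*(z-C[2])/D[2]).T
for n in ['scene','side']:
    cal=viewer.get_calibration(n); q=np.load(n+'0.npz'); im,d=q['im'],q['d']
    hsv=cv2.cvtColor(im,cv2.COLOR_RGB2HSV); h,s,v=[hsv[...,i].astype(int) for i in range(3)]
    V,U=np.mgrid[:384,:512]
    def pts(m): vv,uu=np.where(m&(d>0)); return world(cal,d,uu,vv)
    P=pts((h>5)&(h<16)&(s>220)&(v>150))
    P=P[(P[:,2]>.26)&(P[:,2]<.34)]; T=P[P[:,2]>P[:,2].max()-.006]
    print(n,'knob n',len(P),'zmax',P[:,2].max(),'top mean',T.mean(0),T.min(0),T.max(0))
    # all bar points: grey, z in .235-.27
    W=pts((s<60)); W=W[(W[:,2]>.25)&(W[:,2]<.268)&(abs(W[:,0]-T[:,0].mean())<.12)&(abs(W[:,1])<.8)]
    l=cv2.fitLine(W.astype(np.float32),cv2.DIST_HUBER,0,1e-3,1e-3).ravel(); l[:3]*=np.sign(l[1])
    print('bar',len(W),l,'angle',np.arctan2(-l[0],l[1]), 'y-range',W[:,1].min(),W[:,1].max())
    e=l[:2]/np.hypot(*l[:2]); nrm=np.array([e[1],-e[0]])
    k=T.mean(0)[:2]; print('knob off bar (x)',(k-l[3:5])@nrm)
    D=pts((h>78)&(h<98)&(s>80)); D=D[(D[:,2]>.045)&(D[:,2]<.065)&(abs((D[:,:2]-l[3:5])@nrm)<.13)]
    print('dish rim',len(D), 'z',np.percentile(D[:,2],[2,50,98]))
    a=(D[:,:2]-k)@e; b=(D[:,:2]-l[3:5])@nrm
    print(' along knob',np.percentile(a,[0,1,2,50,98,99,100]),' across',np.percentile(b,[0,1,50,99,100]))
    R=pts(((h<5)|(h>174))&(s>180)&(v>80)); R=R[(R[:,2]>.1)&(R[:,2]<.19)]
    for p in R[np.argsort(R[:,1])][::3]: print(' red',p,(p[:2]-k)@e,(p[:2]-l[3:5])@nrm)
E
python3 m.py
```

```text
scene knob n 87 zmax 0.32774005597842165 top mean [0.532  0.1848 0.3252] [0.5193 0.1716 0.3218] [0.543  0.1979 0.3277]
bar 2419 [ 0.1103  0.9939 -0.0007  0.5114 -0.003   0.2617] angle -0.110535264 y-range -0.4321186413007573 0.4402384619979066
knob off bar (x) -0.00016450897187038002
dish rim 1708 z [0.0458 0.057  0.063 ]
 along knob [-0.5437 -0.5409 -0.5383 -0.3554 -0.101  -0.099  -0.0964]  across [-0.0894 -0.0876  0.0335  0.0808  0.0827]
 red [0.5975 0.1092 0.1423] -0.0679521543995215 0.07318425974556765
 red [0.5987 0.1117 0.1396] -0.06530635077696484 0.07413027573212186
 red [0.6096 0.1756 0.1483] -0.0005428395906921946 0.07791149223266844
 red [0.6052 0.1764 0.1469] -0.0002926028761518779 0.07343691049613883
 red [0.5912 0.178  0.1499] -0.00018997923229333025 0.05936828447380797
 red [0.6083 0.1785 0.1466] 0.0021564893703218775 0.07633437789173463
 red [0.6009 0.1796 0.1456] 0.0024662614460335434 0.0688796170842213
 red [0.5884 0.1813 0.1464] 0.0027482996056855404 0.056232864964897294
side knob n 346 zmax 0.32588194380459645 top mean [0.5258 0.1897 0.3239] [0.5129 0.1749 0.3202] [0.5407 0.2017 0.3259]
bar 2611 [ 0.1073  0.9942 -0.0007  0.5154  0.1289  0.261 ] angle -0.10752462 y-range -0.4310220997121369 0.44430975865874767
knob off bar (x) 0.0038281306168732893
dish rim 1347 z [0.0456 0.0556 0.0611]
 along knob [-0.5525 -0.5473 -0.5454 -0.3006 -0.0994 -0.0987 -0.0971]  across [-0.0826 -0.0816 -0.041   0.0872  0.0897]
```

Call:
arm_command(increments=[{"dz": -5,"wz": -0.15},{"dz": -10,"wz": -0.3},{"dz": -15,"wz": -0.45},{"dx": 4,"dy": -3.4,"dz": -15,"wz": -0.6},{"dx": 8,"dy": -6.8,"dz": -15,"wz": -0.75},{"dx": 12,"dy": -10.2,"dz": -15,"wz": -0.9},{"dx": 16,"dy": -13.6,"dz": -15,"wz": -1.05},{"dx": 20,"dy": -17,"dz": -15,"wz": -1.2},{"dx": 24,"dy": -20.5,"dz": -15,"wz": -1.35},{"dx": 28,"dy": -24,"dz": -15,"wz": -1.5}])

```text
validation failed for argument at $.in...
```

```bash
cat >> h.py <<'E'
from scipy.spatial.transform import Rotation as R
E_=np.array([0.109,0.994,0.]); E_/=np.linalg.norm(E_); N_=np.array([E_[1],-E_[0],0])
def go(target,yaw):
    o=monitor.get_obs(); r=R.from_quat(o['tool_rot'])
    c,s=np.cos(yaw),np.sin(yaw); G=R.from_matrix(np.array([[c,s,0],[s,-c,0],[0,0,-1]]))
    print('t',o['clock'],'pos',o['eef_pos'],'F',np.round(o['ft_force'],2),'w',o['grip_width'],o['grasp_force'],'j',np.round(o['joint_pos'],3))
    print('d cm',np.round(r.inv().apply(np.array(target)-o['eef_pos'])*100,2),'w',np.round((r.inv()*G).as_rotvec(),3))
E
python3 -c "
from h import *
go([.529,.187,.40],3.033)"
```

```text
t 0.1 pos [ 0.18286317 -0.46478044  0.24920266] F [-0.84  0.03  0.98] w 0.0853119436576419 0.0 j [-1.196  0.241  0.004  1.335 -0.     1.571]
d cm [ 56.07 -48.01 -14.99] w [-1.000e-03 -3.000e-03 -2.658e+00]
```

Call:
arm_command(increments=[{"dx": 0,"dy": 0,"dz": -5,"wx": 0,"wy": 0,"wz": -0.15,"grip": 8.5},{"dx": 0,"dy": 0,"dz": -10,"wx": 0,"wy": 0,"wz": -0.3,"grip": 8.5},{"dx": 0,"dy": 0,"dz": -15,"wx": 0,"wy": 0,"wz": -0.45,"grip": 8.5},{"dx": 4,"dy": -3.4,"dz": -15,"wx": 0,"wy": 0,"wz": -0.6,"grip": 8.5},{"dx": 8,"dy": -6.8,"dz": -15,"wx": 0,"wy": 0,"wz": -0.75,"grip": 8.5},{"dx": 12,"dy": -10.2,"dz": -15,"wx": 0,"wy": 0,"wz": -0.9,"grip": 8.5},{"dx": 16,"dy": -13.6,"dz": -15,"wx": 0,"wy": 0,"wz": -1.05,"grip": 8.5},{"dx": 20,"dy": -17,"dz": -15,"wx": 0,"wy": 0,"wz": -1.2,"grip": 8.5},{"dx": 24,"dy": -20.5,"dz": -15,"wx": 0,"wy": 0,"wz": -1.35,"grip": 8.5},{"dx": 28,"dy": -24,"dz": -15,"wx": 0,"wy": 0,"wz": -1.5,"grip": 8.5}])

```text
clock: 1.1
eef_pos: [0.3474, -0.1542, 0.3998]
tool_rot: [0.59, 0.808, 0.0, -0.0]
ft_force: [1.2, -0.6, -0.3]
grip_width: 0.0849
grasp_force: 0.0
```

Call:
arm_command(increments=[{"dx": 3.2,"dy": 3.3,"dz": 0,"wx": 0,"wy": 0,"wz": -0.15,"grip": 8.5},{"dx": 6.4,"dy": 6.6,"dz": 0,"wx": 0,"wy": 0,"wz": -0.3,"grip": 8.5},{"dx": 9.6,"dy": 9.9,"dz": 0,"wx": 0,"wy": 0,"wz": -0.45,"grip": 8.5},{"dx": 12.8,"dy": 13.2,"dz": 0,"wx": 0,"wy": 0,"wz": -0.6,"grip": 8.5},{"dx": 16,"dy": 16.5,"dz": 0,"wx": 0,"wy": 0,"wz": -0.75,"grip": 8.5},{"dx": 19.2,"dy": 19.8,"dz": 0,"wx": 0,"wy": 0,"wz": -0.9,"grip": 8.5},{"dx": 22.4,"dy": 23.1,"dz": 0,"wx": 0,"wy": 0,"wz": -1.05,"grip": 8.5},{"dx": 25,"dy": 25.5,"dz": 0,"wx": 0,"wy": 0,"wz": -1.158,"grip": 8.5},{"dx": 25.9,"dy": 26.3,"dz": 0,"wx": 0,"wy": 0,"wz": -1.158,"grip": 8.5},{"dx": 25.9,"dy": 26.3,"dz": 0,"wx": 0,"wy": 0,"wz": -1.158,"grip": 8.5}])

```text
clock: 2.1
eef_pos: [0.5207, 0.171, 0.3985]
tool_rot: [0.054, 0.999, -0.001, -0.001]
ft_force: [0.2, -0.4, -0.4]
grip_width: 0.0851
grasp_force: 0.0
```

```bash
cat >> h.py <<'E'
K0=np.array([.5283,.187,.30])   # knob at start
def theta(k,n='scene',img=False):
    "tilt of line between courgettes; k = knob xy now"
    cal,im,d=shot(n); hsv=cv2.cvtColor(im,cv2.COLOR_RGB2HSV)
    m=cv2.inRange(hsv,(35,100,20),(80,255,255)); vv,uu=np.where((m>0)&(d>0)); P=world(cal,d,uu,vv)
    q=P-np.r_[k[:2],0]; a=q@E_; b=q@N_; g=(abs(b)<.07)&(abs(a)<.24)&(P[:,2]>.1)&(P[:,2]<.33)
    A,B=g&(a>0.05),g&(a<-.05)
    out=[np.median(a[A]),np.median(P[A,2]),np.median(a[B]),np.median(P[B,2]),A.sum(),B.sum()]
    th=np.arctan2(out[1]-out[3],out[0]-out[2])
    return (th,out,im) if img else (th,out)
E
python3 - <<'E'
from h import *
go([.5283,.187,.30],3.033)
for n in ['scene','side']:
    th,o,im=theta(K0,n,True); print(n,th,np.round(o,3))
cal,im,d=shot('wrist'); cv2.imwrite('pics/w1.png',im[:,:,::-1]); print(cal)
E
```

```text
t 2.1 pos [0.52070368 0.17103189 0.39849946] F [ 0.19 -0.41 -0.35] w 0.08510860081778998 0.0 j [ 0.317  0.343  0.526  1.757 -0.     0.425]
d cm [-0.61  1.68  9.85] w [-0.001 -0.002  0.001]
scene -0.0012526913358309386 [ 1.43e-01  2.08e-01 -1.48e-01  2.09e-01  4.61e+02  4.22e+02]
side 0.016119153954711928 [ 1.58e-01  2.08e-01 -1.33e-01  2.03e-01  7.56e+02  5.94e+02]
{'fovy': 65.70646984690485, 'cx': 254.82313201116568, 'cy': 189.0163783350587, 'view': array([[ 1.11323928e-01,  9.93783720e-01, -9.48783830e-04,
        -2.25780578e-01],
       [-9.55644267e-01,  1.06789483e-01, -2.74481405e-01,
         5.55726703e-01],
       [-2.72673831e-01,  3.14630479e-02,  9.61591940e-01,
        -3.85867678e-01],
       [ 0.00000000e+00,  0.00000000e+00,  0.00000000e+00,
         1.00000000e+00]])}
```

View pics/w1.png

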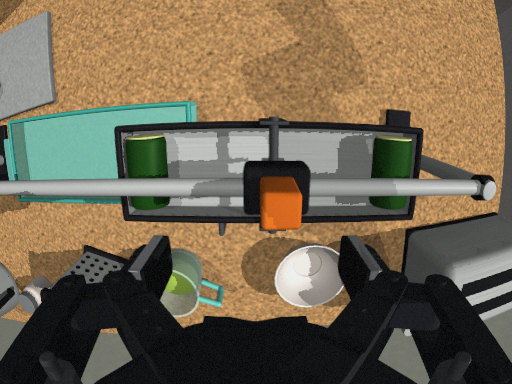

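The wrist view shows the orange knob at about (281,205) with the bar running clear on either side. The two open fingers can straddle it. I'll align, descend and close.

Call:
arm_command(increments=[{"dx": -0.6,"dy": 1.6,"dz": 0,"wx": 0,"wy": 0,"wz": 0,"grip": 8.5},{"dx": -0.6,"dy": 1.6,"dz": 0.5,"wx": 0,"wy": 0,"wz": 0,"grip": 8.5},{"dx": -0.6,"dy": 1.6,"dz": 3.5,"wx": 0,"wy": 0,"wz": 0,"grip": 8.5},{"dx": -0.6,"dy": 1.6,"dz": 6.5,"wx": 0,"wy": 0,"wz": 0,"grip": 8.5},{"dx": -0.6,"dy": 1.6,"dz": 9,"wx": 0,"wy": 0,"wz": 0,"grip": 8.5},{"dx": -0.6,"dy": 1.6,"dz": 9.8,"wx": 0,"wy": 0,"wz": 0,"grip": 8.5},{"dx": -0.6,"dy": 1.6,"dz": 9.8,"wx": 0,"wy": 0,"wz": 0,"grip": 8.5},{"dx": -0.6,"dy": 1.6,"dz": 9.8,"wx": 0,"wy": 0,"wz": 0,"grip": 5},{"dx": -0.6,"dy": 1.6,"dz": 9.8,"wx": 0,"wy": 0,"wz": 0,"grip": 4},{"dx": -0.6,"dy": 1.6,"dz": 9.8,"wx": 0,"wy": 0,"wz": 0,"grip": 3.5}])

```text
clock: 3.25
eef_pos: [0.5288, 0.1851, 0.3035]
tool_rot: [0.054, 0.999, 0.0, 0.001]
ft_force: [0.0, -0.3, 0.4]
grip_width: 0.0433
grasp_force: 0.0
```

```bash
python3 - <<'E'
from h import *
go([.5283,.187,.30],3.033)
for n in ['scene','side']:
    cal,im,d=shot(n); hsv=cv2.cvtColor(im,cv2.COLOR_RGB2HSV)
    vv,uu=np.where((cv2.inRange(hsv,(5,220,100),(16,255,255))>0)&(d>0)); P=world(cal,d,uu,vv); P=P[(P[:,2]>.26)&(P[:,2]<.34)]
    q=P-K0; print(n,len(P),P.mean(0),np.ptp(q@E_),np.percentile(q@E_,[0,50,100]),np.percentile(q@N_,[0,50,100]))
E
```

```text
t 3.25 pos [0.52883292 0.18506733 0.30345126] F [ 0.   -0.26  0.44] w 0.04334600957375083 0.0 j [ 0.337  0.348  0.289  1.51  -0.     0.446]
d cm [0.07 0.19 0.35] w [ 0.001  0.002 -0.   ]
scene 249 [0.53845468 0.18462294 0.30739233] 0.027741691859132084 [-0.01492671 -0.0009563   0.01281498] [-0.0079911   0.01211086  0.01549563]
side 341 [0.51682606 0.19162252 0.30618096] 0.029402670855088166 [-0.01403881  0.00362885  0.01536386] [-0.01783512 -0.01452927  0.01146363]
```

Call:
arm_command(increments=[{"dx": 0,"dy": 0.1,"dz": 0.3,"wx": 0,"wy": 0,"wz": 0,"grip": 2.0},{"dx": 0,"dy": 0.1,"dz": 0.3,"wx": 0,"wy": 0,"wz": 0,"grip": 2.0},{"dx": 0,"dy": 0.1,"dz": 0.3,"wx": 0,"wy": 0,"wz": 0,"grip": 2.0},{"dx": 0,"dy": 0.1,"dz": 0.3,"wx": 0,"wy": 0,"wz": 0,"grip": 2.0},{"dx": 0,"dy": 0.1,"dz": 0.3,"wx": 0,"wy": 0,"wz": 0,"grip": 2.0}])

```text
clock: 3.85
eef_pos: [0.5289, 0.1865, 0.3021]
tool_rot: [0.054, 0.999, 0.001, 0.002]
ft_force: [-1.9, -0.1, 11.1]
grip_width: 0.0297
grasp_force: 58.4
```

```bash
python3 - <<'E'
from h import *
go([.5283,.187,.30],3.033)
o=monitor.get_obs(); print(theta(o['eef_pos']))
E
```

```text
t 3.85 pos [0.52887716 0.18654657 0.3020991 ] F [-1.91 -0.11 11.09] w 0.02972002151913578 58.42237114906311 j [0.339 0.347 0.285 1.504 0.    0.447]
d cm [0.06 0.04 0.21] w [0.003 0.004 0.   ]
(np.float64(-0.003414816752989222), [np.float64(0.14317087373652898), np.float64(0.20789240312295054), np.float64(-0.1490406510861276), np.float64(0.20889025581197906), np.int64(461), np.int64(419)])
```

Call:
arm_command(increments=[{"dx": 0,"dy": -0.2,"dz": -0.1,"wx": 0,"wy": 0,"wz": 0,"grip": 2.0},{"dx": 0,"dy": -0.6,"dz": -0.2,"wx": 0,"wy": 0,"wz": 0,"grip": 2.0},{"dx": 0,"dy": -1.1,"dz": -0.2,"wx": 0,"wy": 0,"wz": 0,"grip": 2.0},{"dx": 0,"dy": -1.6,"dz": -0.2,"wx": 0,"wy": 0,"wz": 0,"grip": 2.0},{"dx": 0,"dy": -2.1,"dz": -0.2,"wx": 0,"wy": 0,"wz": 0,"grip": 2.0},{"dx": 0,"dy": -2.6,"dz": -0.2,"wx": 0,"wy": 0,"wz": 0,"grip": 2.0},{"dx": 0,"dy": -3.1,"dz": -0.2,"wx": 0,"wy": 0,"wz": 0,"grip": 2.0},{"dx": 0,"dy": -3.6,"dz": -0.2,"wx": 0,"wy": 0,"wz": 0,"grip": 2.0},{"dx": 0,"dy": -4.1,"dz": -0.2,"wx": 0,"wy": 0,"wz": 0,"grip": 2.0},{"dx": 0,"dy": -4.6,"dz": -0.2,"wx": 0,"wy": 0,"wz": 0,"grip": 2.0}])

```text
clock: 4.9
eef_pos: [0.5238, 0.1403, 0.3021]
tool_rot: [0.054, 0.999, 0.001, 0.001]
ft_force: [-0.0, 1.9, 6.9]
grip_width: 0.0294
grasp_force: 59.5
```

```bash
cat >> h.py <<'E'
def see(k=1):
    for _ in range(k):
        o=monitor.get_obs(); th,q=theta(o['eef_pos'])
        print('t %.3f u %.4f across %.4f z %.4f th %.4f'%(o['clock'],-(o['eef_pos']-K0)@E_,(o['eef_pos']-K0)@N_,o['eef_pos'][2],th+.002),'F',np.round(o['ft_force'],1),'n',q[4:])
E
python3 - <<'E'
from h import *
see(1)
E
```

```text
t 4.900 u 0.0469 across 0.0006 z 0.3021 th -0.0119 F [-0.   1.9  6.9] n [np.int64(464), np.int64(422)]
```

Call:
arm_command(increments=[{"dx": 0,"dy": -0.4,"dz": 0,"wx": 0,"wy": 0,"wz": 0,"grip": 2.0},{"dx": 0,"dy": -0.8,"dz": 0,"wx": 0,"wy": 0,"wz": 0,"grip": 2.0},{"dx": 0,"dy": -1.2,"dz": 0,"wx": 0,"wy": 0,"wz": 0,"grip": 2.0},{"dx": 0,"dy": -1.6,"dz": 0,"wx": 0,"wy": 0,"wz": 0,"grip": 2.0},{"dx": 0,"dy": -2.0,"dz": 0,"wx": 0,"wy": 0,"wz": 0,"grip": 2.0},{"dx": 0,"dy": -2.4,"dz": 0,"wx": 0,"wy": 0,"wz": 0,"grip": 2.0},{"dx": 0,"dy": -2.8,"dz": 0,"wx": 0,"wy": 0,"wz": 0,"grip": 2.0},{"dx": 0,"dy": -3.1,"dz": 0,"wx": 0,"wy": 0,"wz": 0,"grip": 2.0},{"dx": 0,"dy": -3.4,"dz": 0,"wx": 0,"wy": 0,"wz": 0,"grip": 2.0}])

```text
clock: 5.85
eef_pos: [0.5201, 0.1066, 0.3021]
tool_rot: [0.054, 0.999, 0.001, 0.001]
ft_force: [0.1, 3.0, 6.6]
grip_width: 0.0299
grasp_force: 59.6
```

```bash
python3 -c "
from h import *
see(1)"
```

```text
t 5.850 u 0.0808 across 0.0006 z 0.3021 th 0.2674 F [0.1 3.  6.6] n [np.int64(305), np.int64(415)]
```

Call:
arm_command(increments=[{"dx": 0,"dy": -0.3,"dz": 0,"wx": 0,"wy": 0,"wz": 0,"grip": 2.0},{"dx": 0,"dy": -0.6,"dz": 0,"wx": 0,"wy": 0,"wz": 0,"grip": 2.0},{"dx": 0,"dy": -0.9,"dz": 0,"wx": 0,"wy": 0,"wz": 0,"grip": 2.0}])

```text
clock: 6.2
eef_pos: [0.5191, 0.0977, 0.3021]
tool_rot: [0.054, 0.999, 0.001, 0.001]
ft_force: [-0.8, 1.8, 6.3]
grip_width: 0.0294
grasp_force: 59.6
```

```bash
python3 -c "
from h import *
see(1)"
```

```text
t 6.200 u 0.0897 across 0.0006 z 0.3021 th 0.3461 F [-0.8  1.8  6.3] n [np.int64(360), np.int64(419)]
```

Call:
arm_command(increments=[{"dx": 0,"dy": -0.3,"dz": 0,"wx": 0,"wy": 0,"wz": 0,"grip": 2.0},{"dx": 0,"dy": -0.6,"dz": 0,"wx": 0,"wy": 0,"wz": 0,"grip": 2.0}])

```text
clock: 6.45
eef_pos: [0.5185, 0.0917, 0.3021]
tool_rot: [0.054, 0.999, 0.001, 0.001]
ft_force: [-0.3, 0.8, 6.6]
grip_width: 0.029
grasp_force: 59.6
```

```bash
python3 -c "
from h import *
see(2)"
```

```text
t 6.450 u 0.0958 across 0.0006 z 0.3021 th 0.3466 F [-0.3  0.8  6.6] n [np.int64(355), np.int64(412)]
t 6.500 u 0.0964 across 0.0006 z 0.3021 th 0.3197 F [0.1 0.7 6. ] n [np.int64(330), np.int64(419)]
```

```bash
cat > plan.py <<'E'
import numpy as np
L=0.575; w=np.sqrt(9.81/L); lag=0.025
def fit(ts,ths,t0):
    M=np.c_[np.cos(w*(np.array(ts)-t0)),np.sin(w*(np.array(ts)-t0))/w]
    return np.linalg.lstsq(M,np.array(ths),rcond=None)[0]   # theta, thetadot at t0
def resp(s,v,ts):
    dv=np.diff(np.r_[0,v,0]); tk=.1*np.arange(len(v)+1)+lag
    th=s[0]*np.cos(w*ts)+s[1]/w*np.sin(w*ts)
    for a,b in zip(dv,tk): th=th+np.where(ts>b,a/(L*w)*np.sin(w*(ts-b)),0)
    return th
def plan(s,D,N):
    T=.1*N+lag; tk=.1*np.arange(N+1)+lag
    Dm=np.diff(np.eye(N+2)[:,1:-1],axis=0)       # v -> dv
    C=np.array([.1*np.ones(N),(np.sin(w*(T-tk))/(L*w))@Dm,(np.cos(w*(T-tk))/L)@Dm])
    r=np.array([D,-(s[0]*np.cos(w*T)+s[1]/w*np.sin(w*T)),-(-s[0]*w*np.sin(w*T)+s[1]*np.cos(w*T))])
    H=Dm.T@Dm; Hi=np.linalg.inv(H); v=Hi@C.T@np.linalg.solve(C@Hi@C.T,r)
    cum=np.round(np.cumsum(v)*10,2); vr=np.diff(np.r_[0,cum])/10
    ts=np.arange(0,T+1.6,.02); th=resp(s,vr,ts)
    print(N,'maxth %.3f min %.3f resid %.4f vmax %.2f vmin %.2f'%(th.max(),th.min(),abs(th[ts>T]).max(),vr.max(),vr.min()),cum)
    return cum,th
E
python3 - <<'E'
from plan import *
s=fit([6.45,6.5],[.3466,.3197],6.55); print(s, np.hypot(s[0],s[1]/w))
for N in [8,9,10,12,14,16,18]: plan(s,.225,N)
E
```

```text
[ 0.2792125  -0.93505038] 0.3594532904850272
8 maxth 0.279 min -0.224 resid 0.0000 vmax 0.59 vmin -0.09 [-0.86 -1.39 -0.55  2.22  6.9  12.8  18.59 22.5 ]
9 maxth 0.279 min -0.208 resid 0.0001 vmax 0.56 vmin -0.15 [-1.46 -2.18 -0.93  2.52  7.58 13.15 18.01 21.21 22.5 ]
10 maxth 0.279 min -0.208 resid 0.0001 vmax 0.56 vmin -0.14 [-1.42 -2.12 -0.88  2.53  7.55 13.11 18.   21.28 22.6  22.5 ]
12 maxth 0.279 min -0.217 resid 0.0001 vmax 0.50 vmin -0.11 [-0.71 -0.82  0.48  3.43  7.76 12.78 17.64 21.5  23.78 24.34 23.6  22.5 ]
14 maxth 0.279 min -0.222 resid 0.0001 vmax 0.44 vmin -0.14 [ 0.05  0.76  2.51  5.4   9.23 13.59 17.93 21.7  24.42 25.82 25.92 25.
 23.61 22.5 ]
16 maxth 0.279 min -0.220 resid 0.0000 vmax 0.41 vmin -0.14 [ 0.57  1.95  4.25  7.41 11.2  15.28 19.24 22.7  25.32 26.91 27.42 27.
 25.91 24.53 23.27 22.5 ]
18 maxth 0.279 min -0.215 resid 0.0000 vmax 0.41 vmin -0.13 [ 0.79  2.51  5.14  8.56 12.48 16.58 20.47 23.8  26.31 27.84 28.39 28.08
 27.14 25.87 24.57 23.49 22.79 22.5 ]
```

Call:
arm_command(increments=[{"dx": 0,"dy": -0.57,"dz": 0,"wx": 0,"wy": 0,"wz": 0,"grip": 2.0},{"dx": 0,"dy": -1.95,"dz": 0,"wx": 0,"wy": 0,"wz": 0,"grip": 2.0},{"dx": 0,"dy": -4.25,"dz": 0,"wx": 0,"wy": 0,"wz": 0,"grip": 2.0},{"dx": 0,"dy": -7.4,"dz": 0,"wx": 0,"wy": 0,"wz": 0,"grip": 2.0},{"dx": 0,"dy": -11.2,"dz": 0,"wx": 0,"wy": 0,"wz": 0,"grip": 2.0},{"dx": 0,"dy": -15.3,"dz": 0,"wx": 0,"wy": 0,"wz": 0,"grip": 2.0},{"dx": 0,"dy": -19.25,"dz": 0,"wx": 0,"wy": 0,"wz": 0,"grip": 2.0},{"dx": 0,"dy": -22.7,"dz": 0,"wx": 0,"wy": 0,"wz": 0,"grip": 2.0},{"dx": 0,"dy": -25.3,"dz": 0,"wx": 0,"wy": 0,"wz": 0,"grip": 2.0},{"dx": 0,"dy": -26.9,"dz": 0,"wx": 0,"wy": 0,"wz": 0,"grip": 2.0}])

```text
clock: 7.55
eef_pos: [0.489, -0.1778, 0.3021]
tool_rot: [0.055, 0.998, 0.0, 0.001]
ft_force: [0.7, 2.3, 7.8]
grip_width: 0.0291
grasp_force: 59.9
```

```bash
python3 -c "
from h import *
see(4)"
```

```text
t 7.550 u 0.3669 across 0.0007 z 0.3021 th -0.0219 F [0.7 2.3 7.8] n [np.int64(449), np.int64(465)]
t 7.600 u 0.3692 across 0.0007 z 0.3021 th -0.0043 F [-1.2 -4.6  8.6] n [np.int64(439), np.int64(469)]
t 7.650 u 0.3679 across 0.0007 z 0.3021 th 0.0072 F [ 0.2 -1.5  6.4] n [np.int64(433), np.int64(472)]
t 7.700 u 0.3670 across 0.0007 z 0.3021 th 0.0184 F [ 0.9 -1.   6. ] n [np.int64(420), np.int64(478)]
```

```bash
python3 - <<'E'
from plan import *
s=fit([7.6,7.65,7.7],[-.0043,.0072,.0184],7.75); print(s, np.hypot(s[0],s[1]/w))
for N in [8,9,10,12,14,16]: plan(s,-.046,N)
E
```

```text
[0.02881395 0.19745417] 0.05581650227846748
8 maxth 0.033 min -0.000 resid 0.0000 vmax -0.01 vmin -0.13 [-1.09 -2.35 -3.27 -3.74 -3.9  -4.02 -4.27 -4.6 ]
9 maxth 0.034 min -0.000 resid 0.0000 vmax -0.00 vmin -0.12 [-0.97 -2.19 -3.19 -3.8  -4.04 -4.09 -4.15 -4.34 -4.6 ]
10 maxth 0.034 min -0.000 resid 0.0000 vmax 0.00 vmin -0.12 [-0.88 -2.04 -3.08 -3.78 -4.11 -4.18 -4.16 -4.2  -4.37 -4.6 ]
12 maxth 0.037 min -0.006 resid 0.0001 vmax 0.01 vmin -0.10 [-0.71 -1.74 -2.77 -3.58 -4.08 -4.27 -4.24 -4.14 -4.09 -4.17 -4.38 -4.6 ]
14 maxth 0.039 min -0.012 resid 0.0000 vmax 0.01 vmin -0.09 [-0.56 -1.42 -2.36 -3.18 -3.78 -4.1  -4.18 -4.1  -3.96 -3.87 -3.91 -4.09
 -4.37 -4.6 ]
16 maxth 0.042 min -0.019 resid 0.0001 vmax 0.01 vmin -0.08 [-0.42 -1.09 -1.88 -2.63 -3.23 -3.63 -3.81 -3.81 -3.7  -3.57 -3.5  -3.55
 -3.73 -4.03 -4.36 -4.6 ]
```

N=10.

Call:
arm_command(increments=[{"dx": 0,"dy": 0.88,"dz": 0,"wx": 0,"wy": 0,"wz": 0,"grip": 2.0},{"dx": 0,"dy": 2.04,"dz": 0,"wx": 0,"wy": 0,"wz": 0,"grip": 2.0},{"dx": 0,"dy": 3.08,"dz": 0,"wx": 0,"wy": 0,"wz": 0,"grip": 2.0},{"dx": 0,"dy": 3.78,"dz": 0,"wx": 0,"wy": 0,"wz": 0,"grip": 2.0},{"dx": 0,"dy": 4.11,"dz": 0,"wx": 0,"wy": 0,"wz": 0,"grip": 2.0},{"dx": 0,"dy": 4.18,"dz": 0,"wx": 0,"wy": 0,"wz": 0,"grip": 2.0},{"dx": 0,"dy": 4.16,"dz": 0,"wx": 0,"wy": 0,"wz": 0,"grip": 2.0},{"dx": 0,"dy": 4.2,"dz": 0,"wx": 0,"wy": 0,"wz": 0,"grip": 2.0},{"dx": 0,"dy": 4.37,"dz": 0,"wx": 0,"wy": 0,"wz": 0,"grip": 2.0},{"dx": 0,"dy": 4.6,"dz": 0,"wx": 0,"wy": 0,"wz": 0,"grip": 2.0}])

```text
clock: 8.75
eef_pos: [0.4941, -0.131, 0.3022]
tool_rot: [0.055, 0.999, -0.001, 0.001]
ft_force: [0.1, -1.6, 6.3]
grip_width: 0.0295
grasp_force: 59.9
```

```bash
python3 - <<'E'
from h import *
see(16)
for n in ['scene','side']:
    cal,im,d=shot(n); np.savez(f'{n}1.npz',im=im,d=d); cv2.imwrite(f'pics/{n}1.png',im[:,:,::-1])
see(2)
E
```

```text
t 8.750 u 0.3198 across 0.0007 z 0.3022 th 0.0020 F [ 0.1 -1.6  6.3] n [np.int64(438), np.int64(474)]
t 8.800 u 0.3194 across 0.0007 z 0.3021 th -0.0016 F [ 0.1 -0.8  6.7] n [np.int64(437), np.int64(477)]
t 8.850 u 0.3194 across 0.0007 z 0.3021 th -0.0060 F [0.3 0.  6.1] n [np.int64(432), np.int64(468)]
t 8.900 u 0.3194 across 0.0007 z 0.3021 th -0.0070 F [-0.5  0.5  6.3] n [np.int64(437), np.int64(468)]
t 8.950 u 0.3194 across 0.0007 z 0.3021 th -0.0105 F [ 0.3 -0.8  6.9] n [np.int64(441), np.int64(477)]
t 9.000 u 0.3194 across 0.0007 z 0.3021 th -0.0106 F [0.3 0.1 7.1] n [np.int64(442), np.int64(470)]
t 9.050 u 0.3194 across 0.0007 z 0.3021 th -0.0122 F [ 0.6 -0.2  6.4] n [np.int64(444), np.int64(470)]
t 9.100 u 0.3194 across 0.0007 z 0.3021 th -0.0113 F [ 0.2 -0.7  6.2] n [np.int64(442), np.int64(469)]
t 9.150 u 0.3194 across 0.0007 z 0.3021 th -0.0080 F [-1.4 -0.3  6.5] n [np.int64(437), np.int64(470)]
t 9.200 u 0.3194 across 0.0007 z 0.3021 th -0.0080 F [ 0.4 -0.1  6.2] n [np.int64(444), np.int64(478)]
t 9.250 u 0.3194 across 0.0007 z 0.3021 th -0.0060 F [-1.9 -0.   6.1] n [np.int64(434), np.int64(473)]
t 9.300 u 0.3194 across 0.0007 z 0.3021 th -0.0047 F [0.6 1.5 6.5] n [np.int64(438), np.int64(474)]
t 9.350 u 0.3194 across 0.0007 z 0.3021 th 0.0004 F [-0.7  0.1  6.1] n [np.int64(437), np.int64(472)]
t 9.400 u 0.3194 across 0.0007 z 0.3021 th 0.0050 F [0.5 0.2 6.2] n [np.int64(423), np.int64(478)]
t 9.450 u 0.3194 across 0.0007 z 0.3022 th 0.0076 F [-0.5 -0.8  5.8] n [np.int64(428), np.int64(476)]
t 9.500 u 0.3194 across 0.0007 z 0.3021 th 0.0120 F [ 0.8 -0.3  6.9] n [np.int64(426), np.int64(474)]
t 9.650 u 0.3194 across 0.0007 z 0.3021 th 0.0206 F [-0.2  0.2  6.7] n [np.int64(429), np.int64(478)]
t 9.700 u 0.3194 across 0.0007 z 0.3022 th 0.0223 F [0.6 0.1 6.2] n [np.int64(430), np.int64(480)]
```

View pics/scene1.png

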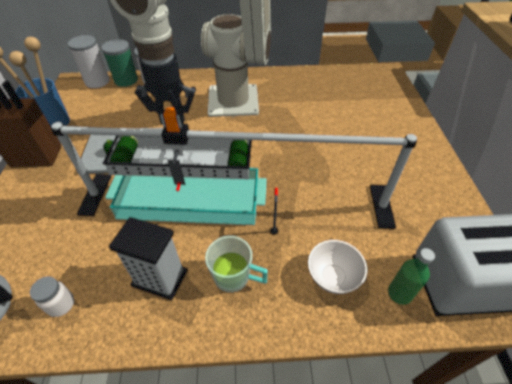

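The scene view now shows the basket hanging over the dish, with the knob at (171,122), the courgettes at (123,150) and (239,153), and the dish spanning about 110–265 px. Next I'll refine the centring and fit the residual swing.

```bash
python3 - <<'E'
from h import *
from plan import *
np.set_printoptions(precision=4,suppress=True)
for n in ['scene','side']:
    cal=viewer.get_calibration(n)
    for i in '01':
        q=np.load(n+i+'.npz'); im,d=q['im'],q['d']; hsv=cv2.cvtColor(im,cv2.COLOR_RGB2HSV)
        vv,uu=np.where((cv2.inRange(hsv,(78,70,40),(98,255,255))>0)&(d>0)); P=world(cal,d,uu,vv); r=P-K0
        a,b=r@E_,r@N_
        for nm,g in [('front',(b>.06)&(b<.1)),('back',(b<-.06)&(b>-.1)),('mid',abs(b)<.04)]:
            g=g&(P[:,2]>.048)&(P[:,2]<.068)
            if g.sum()>20: x=np.percentile(a[g],[.5,99.5]); print(n,i,nm,g.sum(),x,x.mean())
        # basket black rim
        vv,uu=np.where((hsv[...,2]<60)&(d>0)); P=world(cal,d,uu,vv); r=P-K0; a,b=r@E_,r@N_
        k=0 if i=='0' else -.3194
        g=(P[:,2]>.18)&(P[:,2]<.215)&(abs(b)<.07)&(abs(a-k)<.21); x=np.percentile(a[g],[1,99]); print(n,i,'rim',g.sum(),x-k,(x-k).mean())
        vv,uu=np.where((cv2.inRange(hsv,(5,220,100),(16,255,255))>0)&(d>0)); P=world(cal,d,uu,vv); P=P[(P[:,2]>.26)&(P[:,2]<.34)]; a=(P-K0)@E_-k
        print('  knob',len(P),np.percentile(a,[1,99]),np.percentile(a,[1,99]).mean())
t=np.r_[np.arange(8.8,9.51,.05),9.65,9.7]; th=np.array([-16,-60,-70,-105,-106,-122,-113,-80,-80,-60,-47,4,50,76,120,206,223])*1e-4
M=np.c_[np.cos(w*(t-9.75)),np.sin(w*(t-9.75))/w,np.ones_like(t)]; s,res,_,_=np.linalg.lstsq(M,th,rcond=None); print(s,np.hypot(s[0],s[1]/w),np.sqrt(res/len(t)))
E
```

```text
scene 0 front 650 [-0.5204 -0.1238] -0.32209831602430117
scene 0 back 361 [-0.5219 -0.2098] -0.3658442421095382
scene 0 mid 467 [-0.5448 -0.0986] -0.32170322451220507
scene 0 rim 1192 [-0.1799  0.1778] -0.001062885354625731
  knob 265 [-0.0144  0.0122] -0.0010779462419455536
scene 1 front 654 [-0.5179 -0.1237] -0.3208199511283794
scene 1 back 27 [-0.1489 -0.1237] -0.13630151695654003
scene 1 mid 462 [-0.5454 -0.0984] -0.32186682529083877
scene 1 rim 1187 [-0.1804  0.1799] -0.00021670012539400096
  knob 234 [-0.0125  0.0123] -6.499418349636011e-05
side 0 front 119 [-0.5195 -0.342 ] -0.43073293635786436
side 0 back 527 [-0.5216 -0.1216] -0.32162061477277104
side 0 mid 443 [-0.5474 -0.0953] -0.32131648636291
side 0 rim 1711 [-0.18   0.183] 0.0014985408434512876
  knob 508 [-0.0113  0.0154] 0.0020427895469106146
side 1 front 132 [-0.2297 -0.1215] -0.1755856595972993
side 1 back 532 [-0.5205 -0.1217] -0.3211217350916114
side 1 mid 516 [-0.5483 -0.0949] -0.3215587837293207
side 1 rim 949 [-0.1798  0.1833] 0.0017547953792573512
  knob 178 [-0.0091  0.0165] 0.003687006128136574
[0.0173 0.0198 0.0067] 0.017999411188397187 [0.0008]
```

```bash
python3 - <<'E'
from plan import *
for N in [6,8,10]: plan(np.array([.0173,.0198]),.002,N)
E
```

```text
6 maxth 0.024 min -0.020 resid 0.0000 vmax 0.10 vmin -0.08 [ 0.43  0.17 -0.63 -1.17 -0.82  0.2 ]
8 maxth 0.018 min -0.010 resid 0.0000 vmax 0.03 vmin -0.02 [-0.06 -0.22 -0.43 -0.59 -0.61 -0.43 -0.11  0.2 ]
10 maxth 0.018 min -0.007 resid 0.0001 vmax 0.02 vmin -0.02 [-0.16 -0.35 -0.51 -0.56 -0.51 -0.37 -0.18  0.01  0.14  0.2 ]
```

Call:
arm_command(increments=[{"dx": 0,"dy": 0.16,"dz": 0,"wx": 0,"wy": 0,"wz": 0,"grip": 2.0},{"dx": 0,"dy": 0.35,"dz": 0,"wx": 0,"wy": 0,"wz": 0,"grip": 2.0},{"dx": 0,"dy": 0.51,"dz": 0,"wx": 0,"wy": 0,"wz": 0,"grip": 2.0},{"dx": 0,"dy": 0.56,"dz": 0,"wx": 0,"wy": 0,"wz": 0,"grip": 2.0},{"dx": 0,"dy": 0.51,"dz": 0,"wx": 0,"wy": 0,"wz": 0,"grip": 2.0},{"dx": 0,"dy": 0.37,"dz": 0,"wx": 0,"wy": 0,"wz": 0,"grip": 2.0},{"dx": 0,"dy": 0.18,"dz": 0,"wx": 0,"wy": 0,"wz": 0,"grip": 2.0},{"dx": 0,"dy": -0.01,"dz": 0,"wx": 0,"wy": 0,"wz": 0,"grip": 2.0},{"dx": 0,"dy": -0.14,"dz": 0,"wx": 0,"wy": 0,"wz": 0,"grip": 2.0},{"dx": 0,"dy": -0.2,"dz": 0,"wx": 0,"wy": 0,"wz": 0,"grip": 2.0}])

```text
clock: 10.75
eef_pos: [0.494, -0.1322, 0.3021]
tool_rot: [0.054, 0.999, 0.0, 0.001]
ft_force: [0.9, 1.6, 7.6]
grip_width: 0.0294
grasp_force: 59.9
```

```bash
python3 - <<'E'
from h import *
from plan import *
t=[];th=[]
for _ in range(30):
    o=monitor.get_obs(); t.append(o['clock']); th.append(theta(o['eef_pos'])[0]+.002)
t=np.array(t);th=np.array(th); e=t[-1]+.05
print(np.round(th,4),-(o['eef_pos']-K0)@E_,e)
g=t>t[0]+.05; M=np.c_[np.cos(w*(t-e)),np.sin(w*(t-e))/w,np.ones_like(t)][g]; s,res,_,_=np.linalg.lstsq(M,th[g],rcond=None); print(s,np.hypot(s[0],s[1]/w),np.sqrt(res/30))
E
```

```text
[0.004  0.0064 0.0055 0.0063 0.0072 0.0074 0.007  0.0087 0.006  0.0082
 0.0063 0.0055 0.0056 0.0059 0.0046 0.005  0.0057 0.0066 0.0068 0.0047
 0.006  0.0054 0.0061 0.0059 0.0058 0.0057 0.0053 0.0057 0.0052 0.007 ] 0.32113751902978144 12.25
[0.00026539 0.00265248 0.00613989] 0.0006948496452672634 [0.00078393]
```

Call:
arm_command(increments=[{"dx": 0,"dy": 0,"dz": 0,"wx": 0,"wy": 0,"wz": 0,"grip": 4.0},{"dx": 0,"dy": 0,"dz": 0,"wx": 0,"wy": 0,"wz": 0,"grip": 6.0},{"dx": 0,"dy": 0,"dz": 0,"wx": 0,"wy": 0,"wz": 0,"grip": 8.0},{"dx": 0,"dy": 0,"dz": 0,"wx": 0,"wy": 0,"wz": 0,"grip": 8.0},{"dx": 0,"dy": 0,"dz": 0,"wx": 0,"wy": 0,"wz": 0,"grip": 8.0},{"dx": 0,"dy": 0,"dz": -2,"wx": 0,"wy": 0,"wz": 0,"grip": 8.0},{"dx": 0,"dy": 0,"dz": -5,"wx": 0,"wy": 0,"wz": 0,"grip": 8.0},{"dx": 0,"dy": 0,"dz": -8,"wx": 0,"wy": 0,"wz": 0,"grip": 8.0},{"dx": 0,"dy": 0,"dz": -10,"wx": 0,"wy": 0,"wz": 0,"grip": 8.0},{"dx": 0,"dy": 0,"dz": -10,"wx": 0,"wy": 0,"wz": 0,"grip": 8.0}])

```text
clock: 13.25
eef_pos: [0.4946, -0.1324, 0.404]
tool_rot: [0.054, 0.999, -0.001, 0.003]
ft_force: [0.1, 0.5, -0.2]
grip_width: 0.0799
grasp_force: 0.0
```

```bash
python3 - <<'E'
from h import *
from plan import *
t=[];th=[]
for _ in range(30):
    o=monitor.get_obs(); t.append(o['clock']); th.append(theta(np.array([.494,-.1322]))[0]+.002)
t=np.array(t);th=np.array(th); e=t[-1]+.05
print(np.round(th,4),o['eef_pos'],o['ft_force'],e)
M=np.c_[np.cos(w*(t-e)),np.sin(w*(t-e))/w,np.ones_like(t)]; s,res,_,_=np.linalg.lstsq(M,th,rcond=None); print(s,np.hypot(s[0],s[1]/w),np.sqrt(res/30))
for n in ['scene','side']:
    cal,im,d=shot(n); cv2.imwrite(f'pics/{n}2.png',im[:,:,::-1]); hsv=cv2.cvtColor(im,cv2.COLOR_RGB2HSV)
    vv,uu=np.where((cv2.inRange(hsv,(5,220,100),(16,255,255))>0)&(d>0)); P=world(cal,d,uu,vv); P=P[(P[:,2]>.26)&(P[:,2]<.34)]; a=(P-K0)@E_
    vv,uu=np.where((hsv[...,2]<60)&(d>0)); P=world(cal,d,uu,vv); r=P-K0; c,b=r@E_,r@N_
    g=(P[:,2]>.18)&(P[:,2]<.215)&(abs(b)<.07)&(abs(c+.32)<.21)
    print(n,'knob',np.percentile(a,[1,99]).mean(),'rim',np.percentile(c[g],[1,99]).mean())
E
```

```text
[0.0046 0.006  0.0064 0.0054 0.0051 0.0056 0.0056 0.0068 0.0049 0.0057
 0.0056 0.0063 0.0053 0.0068 0.0064 0.0058 0.0065 0.0051 0.006  0.0062
 0.0063 0.0067 0.0057 0.0064 0.0053 0.0055 0.005  0.0041 0.0056 0.0045] [ 0.49358552 -0.13217179  0.40098075] [-0.4636437   1.12027711 -0.49988247] 14.75
[-4.70609466e-04 -8.09017906e-06  5.70121002e-03] 0.0004706135417279898 [0.00060025]
scene knob -0.3202387216408271 rim -0.3214864552070129
side knob -0.3188409652646983 rim -0.3195899609212718
```

View pics/side2.png

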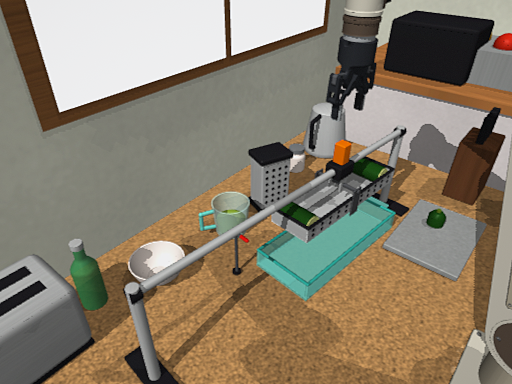

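The side view shows the knob free at (342,150), the basket level above the dish, and the gripper clear. I'll let it hang a few seconds longer, then hand in.

```bash
python3 - <<'E'
from h import *
th=[theta(np.array([.494,-.1322]))[0] for _ in range(60)]
print(min(th),max(th),monitor.get_obs()['clock'])
if np.ptp(th)<.01: print(job.job_done())
E
```

```text
0.0022138375738923596 0.0056922260561642875 17.85
the job is handed in; nothing more can be done
None
```

The job is handed in: the basket hangs centred over the dish to within about 2 mm. It had been still for about seven seconds (swing under 0.002 rad), about five of those with the knob released and the gripper clear. The highest swing I measured was about 0.35 rad, and the run took 17.9 s.

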